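# Slide the prep board's waste hole out over the sink and clear the lemon half

### The arm

A 7-joint arm with a two-finger parallel gripper is mounted at the origin on the work surface; the furniture and walls round the work are solid. World frame = base frame: x ahead of the robot, y to its left, z up, the work surface at z = 0. Lengths are in m, angles in rad, forces in N, time in s.
With the tool pointing down it reaches from about 0.425 to 0.875 m from the base axis. Payload 4.7 kg.
Tool frame: the origin (TCP) lies at the centre of the arm's flange, where the gripper is bolted on; the fingertips stand 182 mm ahead of it and the grasp point (between the pads) lies ahead of it (ctrl.hold_point_z is the z of the grasp point in the tool frame, in m); z points along the fingers, y is the direction in which the jaws open and shut (so a half turn about z gives the same grasp; the last joint's range is limited). The gripper opens to 87 mm and grips with 3 to 60 N. Pads are 19 mm wide; open, the fingers measure 117 mm over their backs; the gripper's body (75 mm by 190 mm) begins 51 mm behind the grasp point.
Start: joints at [-1.309, 0.321, -0.07, 1.45, 0.023, 1.371, -0.057], TCP at [0.159, 0.63, 0.405] pointing down, gripper open.
Joint ranges: [-2.86, 2.86], [-0.3, 2.09], [-1.38, 1.24], [0.06, 2.45], [-1.56, 4.7], [0.09, 2.05], [-2.69, 2.69]. Speed limits (rad/s): [2.57, 2.57, 3.14, 3.14, 3.14, 3.14, 3.14].

### API

Orientations are given as a rotation vector (axis times angle).
In Python, from bench import get_state, imaging, workorder, ctrl gives the robot as it stands.
- The arm moves only by the tool step_arm, never from a script. Its argument "increments" is a list of rows, each an object of numbers: "claw": the opening, from 0 (shut) to 1 (fully open); "tx", "ty", "tz": the shift along the tool's x, y, z in m; "spin": the turn about the tool's z in degrees. A call has 1 to 8 rows; each row is the pose to reach, as a shift and turn from the pose commanded when the call began, along the tool's axes at that moment; what a row does not reach only later rows make up. A row lasts 1/12 s, in which the tool goes at most 41.7 mm and 7.16 degrees, less where a joint would pass 70% of its speed; a pose out of reach is approached as far as the arm can. A call with a gripper value outside its range is refused whole. The fingers move at their own pace and stop on an object; "force" is the grip in N (left out, the last holds). Time passes only in rows, so rows that repeat a pose let the fingers close. It gives the time, the measured TCP pose, the force and the opening at its end, in the units of the state.
- get_state(): the state, without advancing time (a new reading comes with each control period).
- imaging.get_image(name): name is "side" or "top" or "wrist"; returns the picture (384x512x3 uint8, blue, green, red); there is no depth.
- imaging.camera_params(name): a dict with "intrinsics" (3x3 intrinsics, pixels), "camera_from_world" (4x4, takes a point from world to camera coordinates). Camera axes: x right, y down, z forward; pixel columns grow to the right and rows downward; lengths in m; the calibration is good to about 2 mm. A picture is of the moment at which its call begins: read the wrist's pose just before it. camera_params takes no time and is no camera call; for the wrist camera it gives the pose at the moment of the call.
- workorder.close_job(): hands the job in, once; it reports no verdict.
The state is a dict: "time": time; "joint_positions": joint angles; "qd": joint speeds; "joint_torque": joint torques, N m; "position": TCP position; "tool_rot": TCP orientation; "ft_force": force on the tool from outside, world axes, zero at the start; "torque": the same for the moment, N m; "grip_width": opening from 0.0 (shut) to 1.0 (fully open).
Only numpy, scipy, OpenCV 4.12 (cv2) and the standard library are available. Lean on these libraries where they do the work, as an engineer would, in place of code of your own. Each camera call takes 0.05 s, during which the arm holds its last target. There are 200 camera calls.

### The job

A squeezed-out lemon half lies on the wooden prep board beside the sink. With the fingertips, slide the board out over the sink, squared up to the worktop's edge, until the whole waste hole is just clear of that edge (at most 2 cm beyond it) and over the bowl; then push the lemon half across the board so that it drops through the hole into the sink, leaving the board where it is. Only push: lift nothing, do not squeeze the lemon half, and leave everything else on the worktop alone.

Things in the scene. Friction and masses are not known exactly. Their poses are not given: they have to be found in the camera images.
- prep_board: Loose pale-wood board, 270 mm (its x) by 260 mm (its y), 14 mm thick, about 0.65 kg, flat on the worktop. Origin: centre of the underside; x points to the edge with the waste hole, roughly towards the sink; z up. The hole goes right through: board x +47 to +117 mm, y -65 to +65 mm, corners rounded. Slides with ordinary friction; does not tip when the hole is just over the sink
- hole_left (a point): Point on the board's top at the back edge of the waste hole (the edge nearest the robot), 45 mm to the left (board +y) of the board's centre line: board x = +47 mm, y = +45 mm, z = +14 mm
- hole_right (a point): The same on the right: board x = +47 mm, y = -45 mm, z = +14 mm
- hole_centre (a point): Centre of the waste hole, level with the board's top: board x = +82 mm, y = 0, z = +14 mm
- sink_edge (a point): Point on the worktop's straight edge at the sink, robot's side, level with the top. The edge runs along world y from about -0.19 to +0.20; this point's x points across the sink, away from the robot. Beyond it is a half bowl 140 mm wide, floor 160 mm down. The tap's nozzle hangs 0.24 m above the worktop, 0.15 m beyond the edge, at y = -0.06
- lemon_half: Loose squeezed-out lemon half: a firm yellow dome 54 mm in diameter, 34 mm high, about 45 g, cut face down on the board between the hole and the board's near edge. Origin: centre of its flat face; z up. Slides easily when pushed low down; rides along when the board is slid smoothly
- mug: Loose green and white mug, 92 mm in diameter, 93 mm high, bystander right of the board; origin: centre of its underside
- honey: Loose honey jar with red lid, 65 mm in diameter, 100 mm high, bystander right of the board; origin: centre of its underside
- whole_lemon: Loose whole lemon, 71 by 53 by 51 mm, bystander right of the board; origin: its underside's centre
- teaspoon: Loose steel teaspoon 130 mm long lying right of the robot, bystander; origin: centre of its underside
- peeler: Loose black peeler 170 mm long lying left of the robot, bystander; origin: centre of its underside
- egg_box: Closed egg box, 106 by 155 by 72 mm, bystander to the robot's right; origin: centre of its underside
Not all that is in view belongs to the job. There is more than one size of the lemon_half; the one meant has the size given above.

How it is judged:
By the outcome, as a careful person would: the job done as asked, in the order asked, and still so for the second after the job is handed in, with the robot touching nothing.
It also fails if it takes over 48 s, if anything falls off the work surface, if the arm or the gripper's body presses on something with over 40 N, if the wrist force passes 120 N, or if a joint passes its speed limit or range.

## Working session

There is one attempt and no reset: what is moved stays moved. The work goes in short steps, Python scripts to look and compute and a tool call to move; the robot and the scene stay as the last step left them, time stands still between calls to the robot, and variables do not carry over. Pictures are saved under pics/ and viewed, on a budget of 10 in all, crops included, one or two more only if the job needs it, and the job is handed in when it is done.

Besides the shell and the picture viewer there is one more tool, called after ">>>" as name(argument=value, ...) on one line, values as JSON. step_arm: Moves the arm, as the interface text tells. Its arguments: {"type":"object","properties":{"increments":{"type":"array"},"force":{"type":"number"}},"required":["increments"]}

```bash
ls; mkdir -p pics
python3 - <<'E'
from bench import get_state, imaging, workorder, ctrl
import cv2, numpy as np
s=get_state(); print({k:np.round(s[k],3).tolist() for k in s}); print(ctrl.hold_point_z)
a=imaging.get_image("top"); b=imaging.get_image("side")
cv2.imwrite("pics/top0.png",a); cv2.imwrite("pics/side0.png",b)
for n in("top","side","wrist"):
    p=imaging.camera_params(n); print(n,np.round(p["intrinsics"],1).tolist(),np.round(p["camera_from_world"],3).tolist())
E
```

```text
pics
{'time': 0.0, 'joint_positions': [-1.309, 0.322, -0.07, 1.452, 0.023, 1.371, -0.057], 'qd': [-0.0, -0.001, 0.0, 0.002, 0.0, 0.0, -0.001], 'joint_torque': [0.001, -49.13, -0.403, -31.252, -0.064, 0.044, 0.0], 'position': [0.159, 0.63, 0.404], 'tool_rot': [-0.388, -3.117, 0.003], 'ft_force': [0.404, -0.684, -1.139], 'torque': [0.022, 0.019, -0.041], 'grip_width': 1.003}
0.1635
top [[452.0, 0.0, 258.3], [0.0, 452.0, 191.4], [0.0, 0.0, 1.0]] [[0.01, -1.0, -0.015, -0.058], [-0.999, -0.009, -0.045, 0.49], [0.045, 0.015, -0.999, 1.327], [0.0, 0.0, 0.0, 1.0]]
side [[371.1, 0.0, 248.3], [0.0, 371.1, 183.4], [0.0, 0.0, 1.0]] [[-0.608, 0.794, 0.02, 0.35], [0.487, 0.392, -0.781, -0.209], [-0.627, -0.465, -0.624, 1.259], [0.0, 0.0, 0.0, 1.0]]
wrist [[316.3, 0.0, 250.0], [0.0, 316.3, 185.5], [0.0, 0.0, 1.0]] [[0.246, 0.969, -0.001, -0.649], [0.932, -0.236, 0.274, -0.032], [0.265, -0.069, -0.962, 0.391], [0.0, 0.0, 0.0, 1.0]]
```

View pics/top0.png

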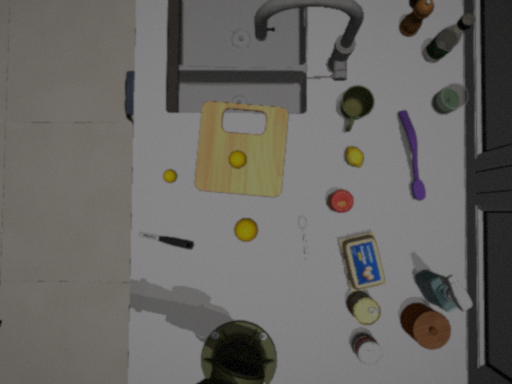

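View pics/side0.png

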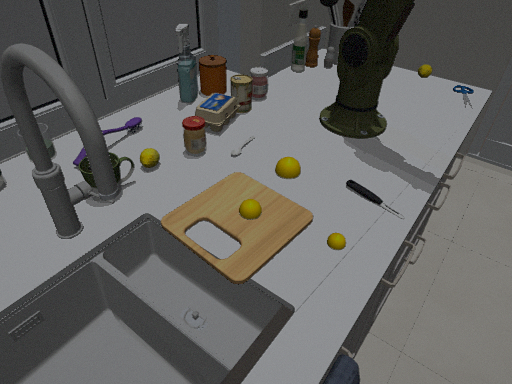

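Top view: candidates for the lemon half are the dome on the board (237,159), a small one at left (170,176), a large one near the robot (247,230), and the whole lemon (355,156). The side view also shows a far one at (425,71). By description it is the one on the board at (237,159). The hole is at about (244,122), and the sink's near edge at about row 112.

```bash
cat > h.py <<'E'
import cv2, numpy as np
from bench import get_state, imaging, workorder, ctrl
def ray(name,uv,z,p=None):
    p=p or imaging.camera_params(name); K=np.array(p["intrinsics"]);T=np.array(p["camera_from_world"])
    R,t=T[:3,:3],T[:3,3]; c=-R.T@t
    uv=np.atleast_2d(np.asarray(uv,float))
    d=np.c_[uv,np.ones(len(uv))]@np.linalg.inv(K).T@R
    return (c+d*((z-c[2])/d[:,2])[:,None])[:,:2]
def proj(name,P):
    p=imaging.camera_params(name); T=np.array(p["camera_from_world"])
    q=np.atleast_2d(P)@T[:3,:3].T+T[:3,3]; q=q@np.array(p["intrinsics"]).T
    return q[:,:2]/q[:,2:]
def blobs(m,amin=60):
    cs,h=cv2.findContours(m,cv2.RETR_CCOMP,cv2.CHAIN_APPROX_NONE)
    return [(c.reshape(-1,2),h[0][i]) for i,c in enumerate(cs) if cv2.contourArea(c)>amin]
E
python3 - <<'E'
from h import *
a=cv2.imread("pics/top0.png"); hsv=cv2.cvtColor(a,cv2.COLOR_BGR2HSV)
for p in [(215,150),(270,180),(237,159),(170,176),(247,230),(244,122),(100,300),(240,60),(150,110),(325,120)]: print(p,hsv[p[1],p[0]])
yl=cv2.inRange(hsv,(20,190,90),(32,255,255))
for c,h in blobs(yl,30):
    e=cv2.minAreaRect(c.astype(np.float32)); print("yellow",np.round(e[0],1),np.round(e[1],1),ray("top",[e[0]],0.03).round(3))
wd=cv2.inRange(hsv,(8,50,80),(35,255,255))
for c,h in blobs(wd,300):
    e=cv2.minAreaRect(c.astype(np.float32)); bx=cv2.boxPoints(e)
    print("wood",h[3],np.round(e[0],1),np.round(e[1],1),round(e[2],1),ray("top",[e[0]],0.014).round(4),ray("top",bx,0.014).round(4).tolist())
c=np.hstack([cv2.resize(a[60:210,110:310],None,fx=3.5,fy=3.5,interpolation=cv2.INTER_CUBIC)])
cv2.imwrite("pics/crop1.png",c)
E
```

```text
(215, 150) [ 24 104 133]
(270, 180) [ 27  96 133]
(237, 159) [ 29 222 132]
(170, 176) [ 28 236 132]
(247, 230) [ 28 213 134]
(244, 122) [150   2 130]
(100, 300) [ 20  28 111]
(240, 60) [ 30   2 104]
(150, 110) [150   4 132]
(325, 120) [160   6 133]
yellow [245.5 229. ] [20.5 20.5] [[ 0.38  -0.018]]
yellow [169.5 176. ] [10.6 10.6] [[0.532 0.207]]
yellow [358.7 160.4] [ 6.6 11.5] [[ 0.583 -0.346]]
yellow [237.1 158.8] [16.1 15.7] [[0.585 0.009]]
yellow [351.8 150.4] [ 7.6 13. ] [[ 0.612 -0.325]]
wood -1 [432. 330.] [36. 36.] 90.0 [[ 0.0933 -0.5604]] [[0.1442, -0.5088], [0.1455, -0.6126], [0.0426, -0.6117], [0.0412, -0.5082]]
wood -1 [366. 311.] [26. 26.] 90.0 [[ 0.1452 -0.37  ]] [[0.1822, -0.3323], [0.1831, -0.4077], [0.1084, -0.4075], [0.1074, -0.3323]]
wood -1 [362.2 261.6] [54.2 35.2] 76.3 [[ 0.2878 -0.359 ]] [[0.3515, -0.2903], [0.3769, -0.3903], [0.2244, -0.4273], [0.1991, -0.3279]]
wood -1 [245.5 229.5] [22.6 22.6] 45.0 [[ 0.3779 -0.0169]] [[0.3774, 0.0303], [0.4249, -0.0163], [0.3784, -0.0639], [0.331, -0.0174]]
wood -1 [241.  148.4] [87.5 90.4] 5.0 [[ 0.6175 -0.0009]] [[0.494, 0.1385], [0.7632, 0.1192], [0.7416, -0.1411], [0.4736, -0.1195]]
wood 28 [243.7 121.3] [45.4 25. ] 4.8 [[ 0.6986 -0.0079]] [[0.6664, 0.0622], [0.7412, 0.057], [0.7308, -0.078], [0.6561, -0.0725]]
```

View pics/crop1.png

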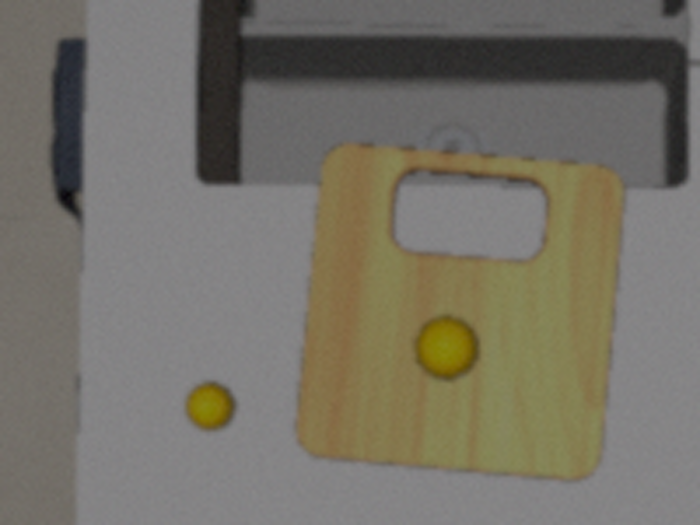

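Crop: board tilted about -4.5°, hole back edge about 6 cm short of the sink edge (image row ≈ 112.5), chosen dome at the mid-board. The loose dome at (170,176) is smaller and the one at (246,229) is larger, so the choice stands. Next I locate the sink edge.

Run:
```python
from h import *
a=cv2.imread("pics/top0.png"); g=cv2.GaussianBlur(cv2.cvtColor(a,cv2.COLOR_BGR2GRAY),(5,1),0).astype(float)
P=[]
for c in list(range(183,194,2))+list(range(292,301,2)):
    col=g[100:122,c]; d=np.diff(col); i=int(np.argmax(d[2:-2]))+2
    w=np.maximum(d[i-2:i+3],0); r=100+0.5+(np.arange(i-2,i+3)*w).sum()/w.sum()
    P.append((c,r)); print(c,round(r,2),np.round(d[i],1),ray("top",[(c,r)],0).round(4)[0])
s=get_state(); R,_=cv2.Rodrigues(np.array(s["tool_rot"])); print(R.round(4)); p0=np.array(s["position"]); print(p0)
for t in([.42,.32,.404],[.45,0,.40],[.45,0,.25]): print(t,(R.T@(np.array(t)-p0)).round(3))
print("spin",np.degrees(np.arctan2(R[0,1],R[1,1])))
```

```text
183 112.21 14.0 [0.7279 0.1761]
185 112.31 14.0 [0.7276 0.1701]
187 112.35 14.0 [0.7276 0.164 ]
189 112.39 15.0 [0.7275 0.158 ]
191 112.46 15.0 [0.7273 0.1519]
193 112.31 13.0 [0.7278 0.1459]
292 113.6 18.0 [ 0.7258 -0.1521]
294 113.6 17.0 [ 0.7259 -0.1581]
296 113.71 20.0 [ 0.7256 -0.1641]
298 113.75 27.0 [ 0.7255 -0.1701]
300 113.25 34.0 [ 0.7271 -0.1761]
[[-9.695e-01  2.452e-01 -3.000e-04]
 [ 2.452e-01  9.695e-01 -1.700e-03]
 [-1.000e-04 -1.700e-03 -1.000e+00]]
[0.15940328 0.62996871 0.40374173]
[0.42, 0.32, 0.404] [-0.329 -0.237  0.   ]
[0.45, 0, 0.4] [-0.436 -0.539  0.005]
[0.45, 0, 0.25] [-0.436 -0.539  0.155]
spin 14.194404480692908
```

>>> step_arm(increments=[{"tx": -0.016,"ty": -0.012,"spin": -2},{"tx": -0.048,"ty": -0.035,"spin": -4},{"tx": -0.08,"ty": -0.058,"spin": -6},{"tx": -0.112,"ty": -0.081,"spin": -8},{"tx": -0.144,"ty": -0.104,"spin": -10},{"tx": -0.176,"ty": -0.127,"spin": -12},{"tx": -0.208,"ty": -0.15,"spin": -14.2},{"tx": -0.236,"ty": -0.17,"spin": -14.2}])

```text
invalid input at $.increments[0]: expected keys claw, tx, ty, tz, spin
```

>>> step_arm(increments=[{"claw": 1,"tz": 0,"tx": -0.016,"ty": -0.012,"spin": -2},{"claw": 1,"tz": 0,"tx": -0.048,"ty": -0.035,"spin": -4},{"claw": 1,"tz": 0,"tx": -0.08,"ty": -0.058,"spin": -6},{"claw": 1,"tz": 0,"tx": -0.112,"ty": -0.081,"spin": -8},{"claw": 1,"tz": 0,"tx": -0.144,"ty": -0.104,"spin": -10},{"claw": 1,"tz": 0,"tx": -0.176,"ty": -0.127,"spin": -12},{"claw": 1,"tz": 0,"tx": -0.208,"ty": -0.15,"spin": -14.2},{"claw": 1,"tz": 0,"tx": -0.236,"ty": -0.17,"spin": -14.2}])

```text
time: 0.77
position: [0.3481, 0.4049, 0.4045]
tool_rot: [-0.0, 3.142, -0.001]
ft_force: [0.6, 0.7, 0.2]
grip_width: 0.996
```

>>> step_arm(increments=[{"claw": 1,"tx": -0.013,"ty": -0.03,"tz": 0,"spin": 0},{"claw": 1,"tx": -0.028,"ty": -0.068,"tz": 0,"spin": 0},{"claw": 1,"tx": -0.043,"ty": -0.106,"tz": 0,"spin": 0},{"claw": 1,"tx": -0.058,"ty": -0.144,"tz": 0,"spin": 0},{"claw": 1,"tx": -0.072,"ty": -0.182,"tz": 0,"spin": 0},{"claw": 1,"tx": -0.085,"ty": -0.22,"tz": 0,"spin": 0},{"claw": 1,"tx": -0.097,"ty": -0.258,"tz": 0,"spin": 0},{"claw": 1,"tx": -0.105,"ty": -0.297,"tz": 0,"spin": 0}])

```text
time: 1.43
position: [0.4519, 0.1084, 0.4046]
tool_rot: [0.0, 3.141, 0.0]
ft_force: [0.4, -0.7, 0.3]
grip_width: 1.0
```

>>> step_arm(increments=[{"claw": 1,"tx": 0,"ty": -0.035,"tz": 0.01,"spin": 0},{"claw": 1,"tx": 0,"ty": -0.07,"tz": 0.03,"spin": 0},{"claw": 1,"tx": 0,"ty": -0.095,"tz": 0.06,"spin": 0},{"claw": 1,"tx": 0,"ty": -0.107,"tz": 0.09,"spin": 0},{"claw": 1,"tx": 0,"ty": -0.107,"tz": 0.12,"spin": 0},{"claw": 1,"tx": 0,"ty": -0.107,"tz": 0.14,"spin": 0},{"claw": 1,"tx": 0,"ty": -0.107,"tz": 0.15,"spin": 0},{"claw": 1,"tx": 0,"ty": -0.107,"tz": 0.15,"spin": 0}])

```text
time: 2.1
position: [0.4504, 0.0034, 0.2526]
tool_rot: [-0.0, -3.137, 0.002]
ft_force: [0.0, 0.5, -0.1]
grip_width: 1.002
```

>>> step_arm(increments=[{"claw": 1,"tx": 0.003,"ty": -0.003,"tz": 0.015,"spin": 0},{"claw": 1,"tx": 0.003,"ty": -0.003,"tz": 0.035,"spin": 0},{"claw": 1,"tx": 0.003,"ty": -0.003,"tz": 0.048,"spin": 0},{"claw": 1,"tx": 0.003,"ty": -0.003,"tz": 0.052,"spin": 0},{"claw": 1,"tx": 0.003,"ty": -0.003,"tz": 0.052,"spin": 0}])

```text
time: 2.52
position: [0.4488, 0.0008, 0.203]
tool_rot: [0.001, -3.141, 0.0]
ft_force: [0.3, 0.1, 0.7]
grip_width: 0.996
```

Run:
```python
from h import *
print(get_state()["position"])
b=imaging.get_image("side"); cv2.imwrite("pics/side1.png",cv2.resize(b[110:290,140:380],None,fx=3,fy=3,interpolation=cv2.INTER_CUBIC))
```

```text
[0.44878903 0.00077409 0.20298752]
```

View pics/side1.png

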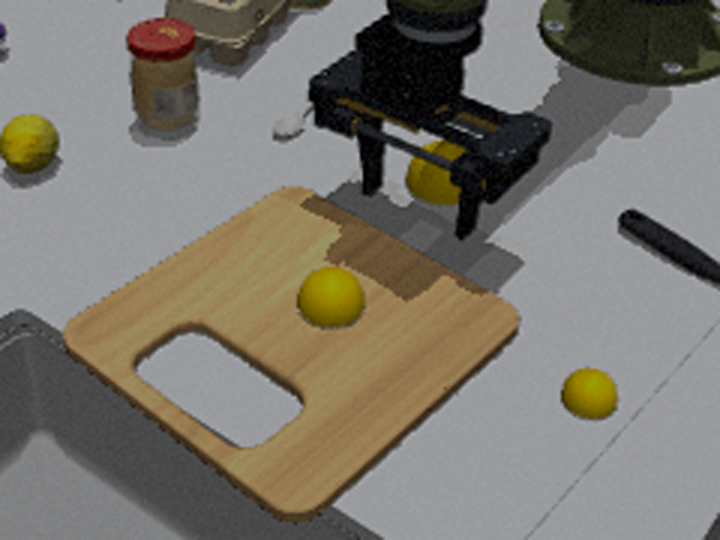

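Fingertips (crop (370,190), (465,235)) stand clear behind the board's near edge; the large dome is behind them. I lower and push.

>>> step_arm(increments=[{"claw": 1,"tx": 0,"ty": 0,"tz": 0.008,"spin": 0},{"claw": 1,"tx": 0,"ty": 0,"tz": 0.014,"spin": 0},{"claw": 1,"tx": 0,"ty": 0,"tz": 0.015,"spin": 0},{"claw": 1,"tx": 0,"ty": 0,"tz": 0.015,"spin": 0},{"claw": 1,"tx": -0.003,"ty": 0,"tz": 0.015,"spin": 0},{"claw": 1,"tx": -0.007,"ty": 0,"tz": 0.015,"spin": 0},{"claw": 1,"tx": -0.011,"ty": 0,"tz": 0.015,"spin": 0},{"claw": 1,"tx": -0.014,"ty": 0,"tz": 0.015,"spin": 0}])

```text
time: 3.23
position: [0.4634, 0.0005, 0.1881]
tool_rot: [-0.0, 3.141, 0.0]
ft_force: [-0.4, 0.4, 0.2]
grip_width: 1.0
```

>>> step_arm(increments=[{"claw": 1,"tx": -0.002,"ty": 0,"tz": 0,"spin": 0},{"claw": 1,"tx": -0.004,"ty": 0,"tz": 0,"spin": 0},{"claw": 1,"tx": -0.006,"ty": 0,"tz": 0,"spin": 0},{"claw": 1,"tx": -0.009,"ty": 0,"tz": 0,"spin": 0},{"claw": 1,"tx": -0.012,"ty": 0,"tz": 0,"spin": 0},{"claw": 1,"tx": -0.015,"ty": 0,"tz": 0,"spin": 0},{"claw": 1,"tx": -0.018,"ty": 0,"tz": 0,"spin": 0},{"claw": 1,"tx": -0.021,"ty": 0,"tz": 0,"spin": 0}])

```text
time: 3.9
position: [0.4838, 0.0003, 0.1875]
tool_rot: [-0.0, -3.141, 0.0]
ft_force: [-1.9, -1.3, -1.4]
grip_width: 1.001
```

>>> step_arm(increments=[{"claw": 1,"tx": -0.003,"ty": 0,"tz": 0,"spin": 0},{"claw": 1,"tx": -0.006,"ty": 0,"tz": 0,"spin": 0},{"claw": 1,"tx": -0.009,"ty": 0,"tz": 0,"spin": 0},{"claw": 1,"tx": -0.012,"ty": 0,"tz": 0,"spin": 0},{"claw": 1,"tx": -0.015,"ty": 0,"tz": 0,"spin": 0},{"claw": 1,"tx": -0.018,"ty": 0,"tz": 0,"spin": 0},{"claw": 1,"tx": -0.02,"ty": 0,"tz": 0,"spin": 0},{"claw": 1,"tx": -0.021,"ty": 0,"tz": 0,"spin": 0}])

```text
time: 4.57
position: [0.5049, 0.0007, 0.1878]
tool_rot: [-0.001, 3.141, 0.0]
ft_force: [-2.3, 0.1, -0.9]
grip_width: 1.002
```

```bash
cat >> h.py <<'E'
def board(a,draw=False):
    hsv=cv2.cvtColor(a,cv2.COLOR_BGR2HSV); wd=cv2.inRange(hsv,(8,50,40),(35,255,255)); wd[:,:180]=0;wd[:,310:]=0
    for c,h in blobs(wd,200):
        e=cv2.minAreaRect(c.astype(np.float32)); print("wood",h[3],np.round(e[0],1),np.round(e[1],1),round(e[2],2),ray("top",cv2.boxPoints(e),0.014).round(4).tolist())
    yl=cv2.inRange(hsv,(20,190,60),(32,255,255))
    for c,h in blobs(yl,30):
        e=cv2.minAreaRect(c.astype(np.float32)); print("yellow",np.round(e[0],1),np.round(e[1],1),ray("top",[e[0]],0.03).round(3))
E
python3 - <<'E'
from h import *
s=get_state();print(s["position"],s["ft_force"])
a=imaging.get_image("top"); cv2.imwrite("pics/top2.png",cv2.resize(a[50:250,140:340],None,fx=3,fy=3,interpolation=cv2.INTER_CUBIC)); board(a)
E
```

```text
[0.50493459 0.00074241 0.18778205] [-2.30291165  0.146934   -0.91173221]
wood -1 [199.  358.5] [38. 49.] 0.0 [[-0.0686, 0.1685], [0.0718, 0.171], [0.0733, 0.06], [-0.067, 0.058]]
wood -1 [260.7 347.9] [68.4 24.6] 63.43 [[0.1062, 0.0125], [0.1388, -0.0513], [-0.0354, -0.1417], [-0.0677, -0.0783]]
wood -1 [249.3 230.1] [15.8 23.8] 6.71 [[0.344, -0.0011], [0.4134, -0.0084], [0.4084, -0.0548], [0.3391, -0.0473]]
wood -1 [234.4 207.9] [ 89.7 233.6] 2.9 [[0.1058, 0.1608], [0.7953, 0.1373], [0.7831, -0.1305], [0.0962, -0.101]]
wood 101 [238. 110.] [44. 24.] 0.0 [[0.6961, 0.0745], [0.7683, 0.0755], [0.769, -0.0558], [0.697, -0.0565]]
yellow [249.  229.9] [14.1 21.2] [[ 0.377 -0.028]]
yellow [169.6 175.8] [10.7 10.7] [[0.533 0.207]]
yellow [358.2 159.6] [ 6.3 11.6] [[ 0.585 -0.344]]
yellow [352.  151.5] [ 7. 12.] [[ 0.609 -0.326]]
yellow [234.3 148.2] [16.3 15.6] [[0.616 0.018]]
```

View pics/top2.png

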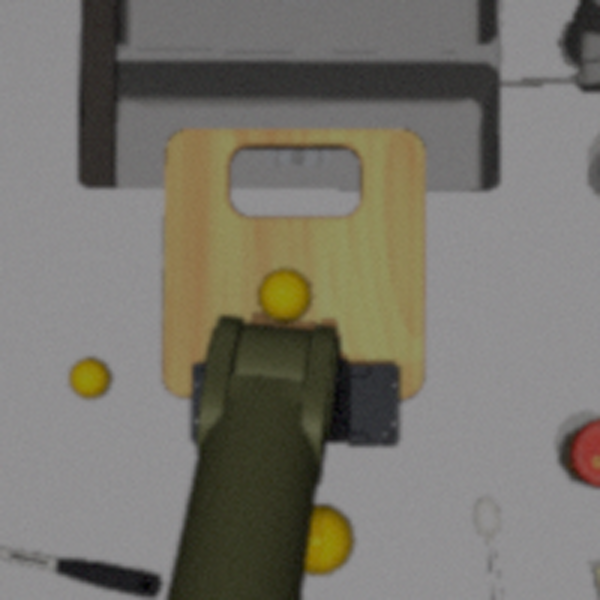

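Board is now square; hole back edge at x≈0.698, sink edge at 0.727. I push 39 mm more, aiming for 10 mm of clearance.

>>> step_arm(increments=[{"claw": 1,"tx": -0.001,"ty": 0,"tz": 0,"spin": 0},{"claw": 1,"tx": -0.003,"ty": 0,"tz": 0,"spin": 0},{"claw": 1,"tx": -0.006,"ty": 0,"tz": 0,"spin": 0},{"claw": 1,"tx": -0.009,"ty": 0,"tz": 0,"spin": 0},{"claw": 1,"tx": -0.012,"ty": 0,"tz": 0,"spin": 0},{"claw": 1,"tx": -0.015,"ty": 0,"tz": 0,"spin": 0},{"claw": 1,"tx": -0.018,"ty": 0,"tz": 0,"spin": 0},{"claw": 1,"tx": -0.021,"ty": 0,"tz": 0,"spin": 0}])

```text
time: 5.28
position: [0.5259, 0.0004, 0.1878]
tool_rot: [-0.0, -3.141, -0.0]
ft_force: [-3.2, 0.7, 0.6]
grip_width: 1.002
```

>>> step_arm(increments=[{"claw": 1,"tx": -0.003,"ty": 0,"tz": 0,"spin": 0},{"claw": 1,"tx": -0.006,"ty": 0,"tz": 0,"spin": 0},{"claw": 1,"tx": -0.009,"ty": 0,"tz": 0,"spin": 0},{"claw": 1,"tx": -0.012,"ty": 0,"tz": 0,"spin": 0},{"claw": 1,"tx": -0.015,"ty": 0,"tz": 0,"spin": 0},{"claw": 1,"tx": -0.017,"ty": 0,"tz": 0,"spin": 0},{"claw": 1,"tx": -0.018,"ty": 0,"tz": 0,"spin": 0},{"claw": 1,"tx": -0.018,"ty": 0,"tz": 0,"spin": 0}])

```text
time: 5.95
position: [0.5439, 0.0005, 0.1878]
tool_rot: [-0.0, 3.141, -0.0]
ft_force: [-1.5, 0.4, 0.3]
grip_width: 0.999
```

>>> step_arm(increments=[{"claw": 1,"tx": 0.004,"ty": 0,"tz": 0,"spin": 0},{"claw": 1,"tx": 0.014,"ty": 0,"tz": 0,"spin": 0},{"claw": 1,"tx": 0.024,"ty": 0,"tz": -0.005,"spin": 0},{"claw": 1,"tx": 0.026,"ty": 0,"tz": -0.03,"spin": 0},{"claw": 1,"tx": 0.026,"ty": 0,"tz": -0.065,"spin": 0},{"claw": 1,"tx": 0.026,"ty": 0,"tz": -0.082,"spin": 0},{"claw": 1,"tx": 0.026,"ty": 0,"tz": -0.085,"spin": 0},{"claw": 1,"tx": 0.026,"ty": 0,"tz": -0.085,"spin": 0}])

```text
time: 6.62
position: [0.5178, 0.0005, 0.2743]
tool_rot: [-0.0, 3.137, 0.002]
ft_force: [-0.2, 1.0, -0.1]
grip_width: 0.998
```

Run:
```python
from h import *
s=get_state();print(s["position"],s["ft_force"])
a=imaging.get_image("top"); board(a); cv2.imwrite("pics/top3raw.png",a)
w=imaging.get_image("wrist"); cv2.imwrite("pics/wr3.png",w)
cv2.imwrite("pics/top3.png",np.hstack([cv2.resize(a[50:210,170:310],None,fx=3,fy=3,interpolation=cv2.INTER_CUBIC),cv2.resize(w,(380,480))]))
```

```text
[5.17823064e-01 4.89713289e-04 2.74296580e-01] [-0.22703223  0.95147646 -0.0923036 ]
wood -1 [206. 374.] [18. 48.] 90.0 [[-0.0171, 0.1636], [-0.0151, 0.0238], [-0.0664, 0.0232], [-0.0686, 0.1627]]
wood -1 [262.2 349.9] [64.1 23.6] 65.3 [[0.0979, 0.0018], [0.1272, -0.0605], [-0.0386, -0.1398], [-0.0677, -0.0778]]
wood -1 [250.4 229.8] [13.4 23.3] 3.58 [[0.3441, -0.0099], [0.4123, -0.0134], [0.4102, -0.0528], [0.3421, -0.0493]]
wood -1 [234.5 215.4] [ 88.7 275.9] 2.28 [[0.0216, 0.1564], [0.8349, 0.1374], [0.8256, -0.1278], [0.0152, -0.1018]]
wood 40 [238.5  97. ] [45. 24.] 0.0 [[0.7351, 0.0751], [0.8075, 0.0761], [0.8083, -0.0584], [0.736, -0.0591]]
yellow [250.2 229.8] [11.7 21.2] [[ 0.378 -0.031]]
yellow [169.6 175.8] [10.7 10.7] [[0.533 0.207]]
yellow [358.3 159.4] [ 6.3 12.1] [[ 0.586 -0.344]]
yellow [351.3 150.2] [ 6.5 12.6] [[ 0.613 -0.324]]
yellow [234.8 134.8] [16.3 15.6] [[0.656 0.017]]
```

View pics/top3.png

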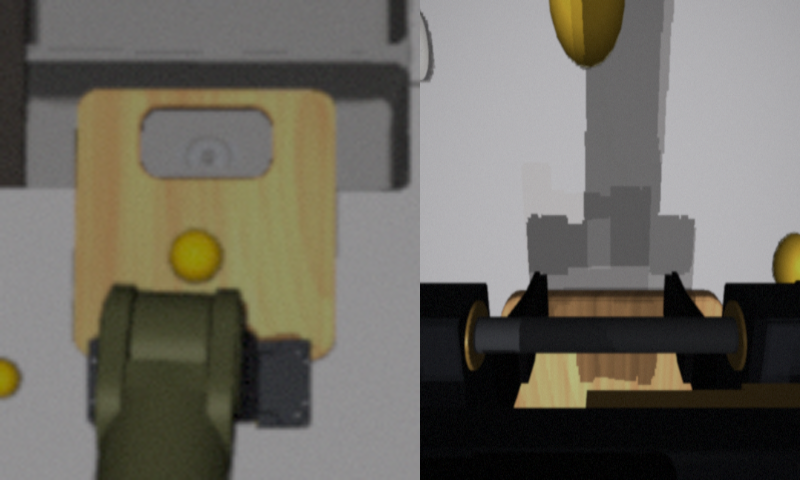

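Hole back edge x≈0.737, about 10 mm past the edge, and square. The lemon half is at (0.656, 0.017). Wrist view: both fingertips clear the board's near edge. Next I lower the part-open fingers behind the lemon half, just above the board.

>>> step_arm(increments=[{"claw": 0.3,"tx": -0.02,"ty": 0.005,"tz": 0,"spin": 0},{"claw": 0.3,"tx": -0.05,"ty": 0.012,"tz": 0,"spin": 0},{"claw": 0.3,"tx": -0.076,"ty": 0.0165,"tz": 0,"spin": 0},{"claw": 0.3,"tx": -0.082,"ty": 0.0165,"tz": 0.01,"spin": 0},{"claw": 0.3,"tx": -0.082,"ty": 0.0165,"tz": 0.03,"spin": 0},{"claw": 0.3,"tx": -0.082,"ty": 0.0165,"tz": 0.055,"spin": 0},{"claw": 0.3,"tx": -0.082,"ty": 0.0165,"tz": 0.07,"spin": 0},{"claw": 0.3,"tx": -0.082,"ty": 0.0165,"tz": 0.073,"spin": 0}])

```text
time: 7.38
position: [0.5983, 0.017, 0.1967]
tool_rot: [-0.001, -3.137, 0.0]
ft_force: [-3.0, 1.7, 14.7]
grip_width: 0.483
```

Run:
```python
from h import *
s=get_state();print(s["position"],s["ft_force"],s["grip_width"])
b=imaging.get_image("side"); cv2.imwrite("pics/side4raw.png",b); cv2.imwrite("pics/side4.png",cv2.resize(b[130:330,120:380],None,fx=3,fy=3,interpolation=cv2.INTER_CUBIC))
print((proj("side",[[.727,.15,0],[.727,-.15,0],[.737,.053,.014],[.737,-.037,.014]])-[120,130])*3)
```

```text
[0.59828101 0.01702275 0.1966752 ] [-3.01507114  1.65937084 14.68264646] 0.4826245564347807
[[426.4286593  468.5490897 ]
 [116.14123739 269.28718818]
 [304.06505658 392.10110193]
 [209.52866791 331.28039324]]
```

View pics/side4.png

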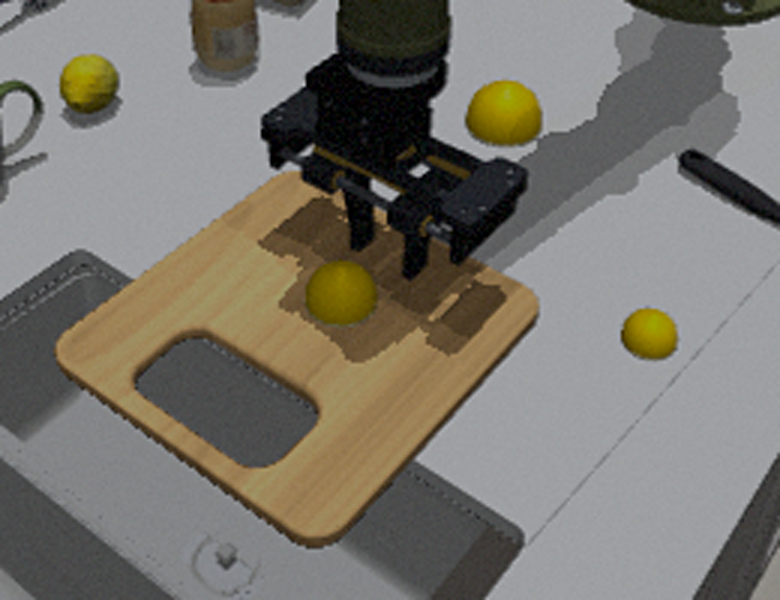

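Side view: fingers stand behind the lemon half, the hole is entirely over the bowl, and the projected sink edge agrees with the rim at crop (426,468). The upward force of 15 N says the tips touched the board, so I raise 6 mm.

>>> step_arm(increments=[{"claw": 0.3,"tx": 0,"ty": 0,"tz": -0.005,"spin": 0},{"claw": 0.3,"tx": 0,"ty": 0,"tz": -0.005,"spin": 0},{"claw": 0.3,"tx": 0,"ty": 0,"tz": -0.005,"spin": 0},{"claw": 0.3,"tx": 0,"ty": 0,"tz": -0.005,"spin": 0}])

```text
time: 7.77
position: [0.5993, 0.0169, 0.2046]
tool_rot: [-0.0, -3.141, 0.0]
ft_force: [0.2, -0.0, 0.6]
grip_width: 0.305
```

>>> step_arm(increments=[{"claw": 0.3,"tx": -0.004,"ty": 0,"tz": 0.002,"spin": 0},{"claw": 0.3,"tx": -0.01,"ty": 0,"tz": 0.002,"spin": 0},{"claw": 0.3,"tx": -0.015,"ty": 0,"tz": 0.002,"spin": 0},{"claw": 0.3,"tx": -0.018,"ty": 0,"tz": 0.002,"spin": 0},{"claw": 0.3,"tx": -0.021,"ty": 0,"tz": 0.002,"spin": 0},{"claw": 0.3,"tx": -0.025,"ty": 0,"tz": 0.002,"spin": 0},{"claw": 0.3,"tx": -0.029,"ty": 0,"tz": 0.002,"spin": 0},{"claw": 0.3,"tx": -0.034,"ty": 0,"tz": 0.002,"spin": 0}])

```text
time: 8.43
position: [0.6338, 0.017, 0.2027]
tool_rot: [0.0, -3.141, -0.0]
ft_force: [-0.2, -0.2, 0.2]
grip_width: 0.299
```

>>> step_arm(increments=[{"claw": 0.3,"tx": -0.005,"ty": 0,"tz": 0,"spin": 0},{"claw": 0.3,"tx": -0.01,"ty": 0,"tz": 0,"spin": 0},{"claw": 0.3,"tx": -0.015,"ty": 0,"tz": 0,"spin": 0},{"claw": 0.3,"tx": -0.02,"ty": 0,"tz": 0,"spin": 0},{"claw": 0.3,"tx": -0.025,"ty": 0,"tz": 0,"spin": 0},{"claw": 0.3,"tx": -0.03,"ty": 0,"tz": 0,"spin": 0},{"claw": 0.3,"tx": -0.034,"ty": 0,"tz": 0,"spin": 0},{"claw": 0.3,"tx": -0.037,"ty": 0,"tz": 0,"spin": 0}])

```text
time: 9.1
position: [0.6711, 0.017, 0.2028]
tool_rot: [-0.0, 3.141, -0.0]
ft_force: [-0.1, 0.6, 0.2]
grip_width: 0.304
```

Run:
```python
from h import *
s=get_state();print(s["position"],s["ft_force"],s["grip_width"])
a=imaging.get_image("top"); board(a)
b=imaging.get_image("side"); cv2.imwrite("pics/side5.png",cv2.resize(b[130:330,120:380],None,fx=3,fy=3,interpolation=cv2.INTER_CUBIC))
```

```text
[0.67111401 0.01697162 0.20276763] [-0.12217405  0.60893182  0.1963046 ] 0.30390967151155446
wood -1 [262.6 350.1] [64.6 23. ] 69.04 [[0.1029, -0.0048], [0.1275, -0.0672], [-0.0445, -0.1358], [-0.0688, -0.0738]]
wood -1 [192. 277.] [56. 24.] 90.0 [[0.3186, 0.1754], [0.3194, 0.1046], [0.1564, 0.1021], [0.1555, 0.1725]]
wood -1 [245.5 229.5] [22.6 22.6] 45.0 [[0.3774, 0.0303], [0.4249, -0.0163], [0.3784, -0.0639], [0.331, -0.0174]]
wood -1 [232.6 160.6] [ 96.4 174.7] 8.91 [[0.3464, 0.2011], [0.8622, 0.1293], [0.8185, -0.1559], [0.3058, -0.0798]]
yellow [246.  229.5] [20.5 20.5] [[ 0.379 -0.019]]
yellow [169.5 176. ] [10.6 10.6] [[0.532 0.207]]
yellow [358.2 159.4] [ 5.7 11.4] [[ 0.586 -0.344]]
yellow [351.2 150.5] [ 7.1 12.3] [[ 0.612 -0.324]]
```

View pics/side5.png

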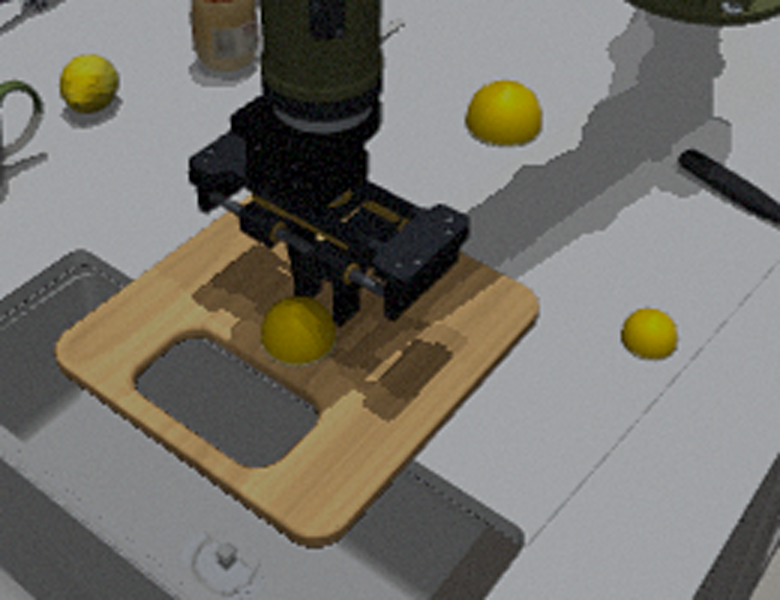

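The lemon half (crop (298,330)) is cradled at the hole's back edge and the board has not moved. I carry on.

>>> step_arm(increments=[{"claw": 0.3,"tx": -0.004,"ty": 0,"tz": 0,"spin": 0},{"claw": 0.3,"tx": -0.009,"ty": 0,"tz": 0,"spin": 0},{"claw": 0.3,"tx": -0.014,"ty": 0,"tz": 0,"spin": 0},{"claw": 0.3,"tx": -0.019,"ty": 0,"tz": 0,"spin": 0},{"claw": 0.3,"tx": -0.024,"ty": 0,"tz": 0,"spin": 0},{"claw": 0.3,"tx": -0.029,"ty": 0,"tz": 0,"spin": 0},{"claw": 0.3,"tx": -0.033,"ty": 0,"tz": 0,"spin": 0},{"claw": 0.3,"tx": -0.036,"ty": 0,"tz": 0,"spin": 0}])

```text
time: 9.87
position: [0.7071, 0.017, 0.2027]
tool_rot: [-0.0, 3.141, -0.0]
ft_force: [-0.1, 0.4, -0.2]
grip_width: 0.3
```

>>> step_arm(increments=[{"claw": 0.3,"tx": -0.004,"ty": 0,"tz": 0,"spin": 0},{"claw": 0.3,"tx": -0.008,"ty": 0,"tz": 0,"spin": 0},{"claw": 0.3,"tx": -0.012,"ty": 0,"tz": 0,"spin": 0},{"claw": 0.3,"tx": -0.016,"ty": 0,"tz": 0,"spin": 0},{"claw": 0.3,"tx": -0.02,"ty": 0,"tz": 0,"spin": 0},{"claw": 0.3,"tx": -0.023,"ty": 0,"tz": 0,"spin": 0},{"claw": 0.3,"tx": -0.025,"ty": 0,"tz": 0,"spin": 0},{"claw": 0.3,"tx": -0.025,"ty": 0,"tz": 0,"spin": 0}])

```text
time: 10.53
position: [0.7319, 0.017, 0.2027]
tool_rot: [-0.0, 3.141, -0.0]
ft_force: [0.1, -0.5, -0.2]
grip_width: 0.302
```

Run:
```python
from h import *
s=get_state();print(s["position"],s["ft_force"],s["grip_width"])
b=imaging.get_image("side"); cv2.imwrite("pics/side6.png",cv2.resize(b[130:330,120:380],None,fx=3,fy=3,interpolation=cv2.INTER_CUBIC))
```

```text
[0.7319418  0.01700789 0.20270769] [ 0.10529184 -0.54310553 -0.18025641] 0.3023343160526002
```

View pics/side6.png

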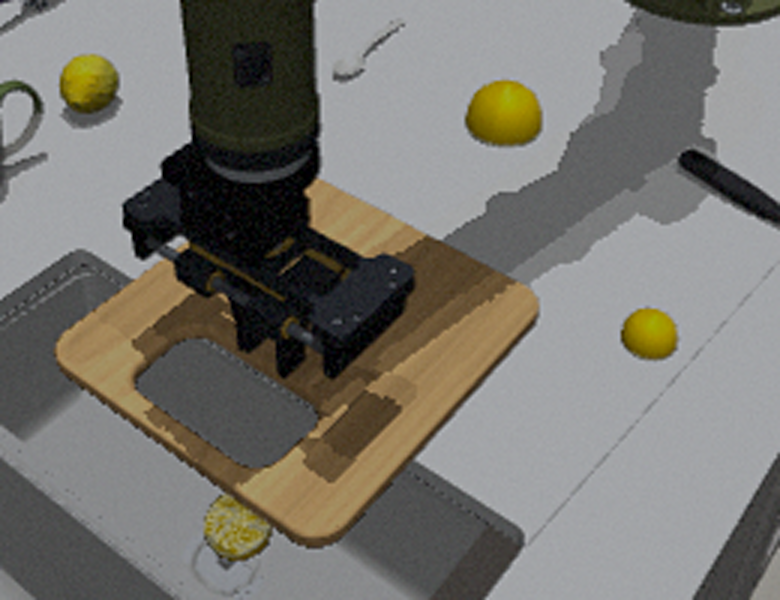

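The lemon half has dropped and lies cut face up in the bowl at crop (238,527); the board's outline is unchanged. I lift straight up, back off, and check.

>>> step_arm(increments=[{"claw": 0.3,"tx": 0,"ty": 0,"tz": -0.01,"spin": 0},{"claw": 0.3,"tx": 0.01,"ty": 0,"tz": -0.035,"spin": 0},{"claw": 0.3,"tx": 0.035,"ty": 0,"tz": -0.06,"spin": 0},{"claw": 0.3,"tx": 0.07,"ty": 0,"tz": -0.075,"spin": 0},{"claw": 0.3,"tx": 0.11,"ty": 0,"tz": -0.08,"spin": 0},{"claw": 0.3,"tx": 0.15,"ty": 0,"tz": -0.085,"spin": 0},{"claw": 0.3,"tx": 0.19,"ty": 0,"tz": -0.09,"spin": 0},{"claw": 0.3,"tx": 0.22,"ty": 0,"tz": -0.09,"spin": 0}])

```text
time: 11.25
position: [0.5089, 0.0166, 0.2939]
tool_rot: [0.0, 3.141, 0.003]
ft_force: [0.3, 0.5, 0.1]
grip_width: 0.3
```

>>> step_arm(increments=[{"claw": 0.3,"tx": 0.02,"ty": 0,"tz": 0,"spin": 0},{"claw": 0.3,"tx": 0.04,"ty": 0,"tz": 0,"spin": 0},{"claw": 0.3,"tx": 0.055,"ty": 0,"tz": 0,"spin": 0},{"claw": 0.3,"tx": 0.06,"ty": 0,"tz": 0,"spin": 0},{"claw": 0.3,"tx": 0.06,"ty": 0,"tz": 0,"spin": 0},{"claw": 0.3,"tx": 0.06,"ty": 0,"tz": 0,"spin": 0}])

```text
time: 11.75
position: [0.4522, 0.0169, 0.2935]
tool_rot: [0.0, 3.14, 0.001]
ft_force: [0.1, 0.6, -0.0]
grip_width: 0.301
```

Run:
```python
from h import *
s=get_state();print(s["position"],s["ft_force"])
a=imaging.get_image("top"); board(a)
b=imaging.get_image("side")
cv2.imwrite("pics/fin.png",np.hstack([cv2.resize(a[40:240,160:400],(390,325)),cv2.resize(b[100:350,100:400],(390,325))]))
```

```text
[0.45215071 0.01690365 0.29352263] [ 0.09148585  0.61397497 -0.01665867]
wood -1 [268.3 359.4] [46.5 15.2] 82.5 [[0.0653, -0.0561], [0.0716, -0.0997], [-0.0598, -0.1184], [-0.0661, -0.0749]]
wood -1 [227.2 280.4] [206.5  64. ] 87.57 [[0.5264, 0.1467], [0.5361, -0.0427], [-0.0627, -0.0742], [-0.0733, 0.1113]]
wood -1 [237.5 124. ] [90. 87.] 90.0 [[0.8253, 0.1423], [0.8267, -0.1179], [0.5573, -0.1199], [0.5552, 0.1379]]
wood 188 [238.5  97. ] [45. 24.] 0.0 [[0.7351, 0.0751], [0.8075, 0.0761], [0.8083, -0.0584], [0.736, -0.0591]]
yellow [249.5 229.5] [21. 13.] [[ 0.379 -0.029]]
yellow [169.5 176. ] [10.6 10.6] [[0.532 0.207]]
yellow [358.4 160.5] [ 6.8 12. ] [[ 0.582 -0.345]]
yellow [351.6 150.7] [ 7.3 13.3] [[ 0.611 -0.325]]
```

View pics/fin.png

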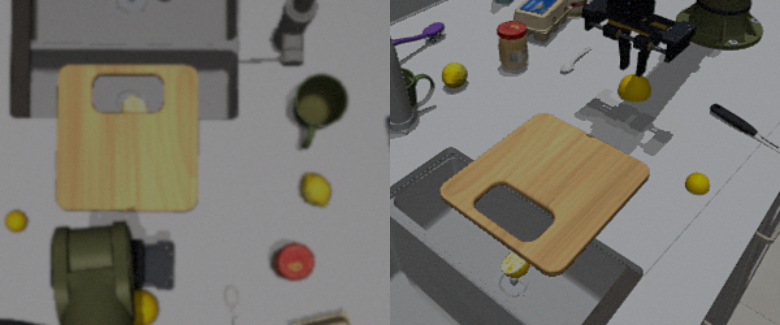

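Final view: board square with the hole over the bowl, lemon half in the sink (right panel at (515,265)), bystanders where they were, gripper clear of everything.

```bash
python3 -c "
from bench import workorder; print(workorder.close_job())"
```

```text
the job is handed in; nothing more can be done
None
```

The lemon half is in the sink and the board is where you asked. I handed the job in at about 12 s of the 48 s allowed; no verdict was reported.

- **Board:** I pushed its near edge with the two spread fingertips, which squared it up (within about 0.5°). The last top view puts the back edge of the hole at x ≈ 0.737 and the sink edge at x ≈ 0.727. The hole is therefore clear by about 10 mm, give or take 2–3 mm, and the board had not shifted after the lemon was pushed.
- **Lemon half:** I pushed it from behind with part-open fingers just above the board, and it dropped through the hole into the bowl. The fingers never closed on it.
- **Bystanders:** The lemons and the large and small domes measured in the same places as before. The other items look untouched in the pictures.
- **One slip:** When I lowered the fingers behind the lemon half, the tips touched the board with about 15 N. I raised them at once, and the board did not move.

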